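Rack a fragile fresh print in a leaning slot

ROBOT

A 7-joint arm with a two-finger parallel gripper is mounted at the origin on the work surface. World frame = base frame: x ahead of the robot, y to its left, z up, the work surface at z = 0. Lengths are in m, angles in rad, forces in N, time in s.
With the tool pointing down it reaches from about 0.4 to 0.85 m from the base axis. Payload 4.5 kg.
Tool frame: the origin (TCP) lies on the centre line of the jaws, within the pads' length; the fingertips stand r.tip_extent ahead of it and the grasp point (between the pads) is the TCP (r.tip_extent is the distance from the TCP to the fingertips, in m); z points along the fingers, y is the line along which they close (so a half turn about z gives the same grasp; the last joint's range is limited). The gripper opens to 88 mm and grips with 3 to 60 N. Pads are 18 mm wide; open, the fingers measure 123 mm over their backs; the gripper's body (75 mm by 187 mm) begins 45 mm behind the grasp point.
Start: joints at [-1.266, 0.689, -0.195, 1.565, 0.157, 0.902, -0.215], TCP at [0.167, 0.602, 0.258] pointing down, gripper open.
Joint ranges: [-3.01, 3.01], [-0.46, 2.08], [-1.47, 1.51], [0.13, 2.56], [-1, 4.14], [0.04, 2.09], [-2.66, 2.66]. Speed limits (rad/s): [2.57, 2.57, 3.14, 3.14, 3.14, 3.14, 3.14].

INTERFACE

Orientations are given as a unit quaternion [x, y, z, w].
In Python, from plant import sensors, vision, finish_job, r gives the robot as it stands. The module is installed in compiled form; this text tells all that it offers.
- The arm moves only by the tool step_arm, never from a script. Its argument "steps" is a list of rows, each a list of 2 entries, a list of its own where there are three numbers: the shift along the tool's x, y, z in cm, then the turn, a rotation vector about the tool's x, y, z in degrees. A call has 1 to 12 rows; each row shifts and turns the commanded pose from where the row before left it, along the tool's axes as they then stand; what a row does not reach is not made up. A row lasts 1/8 s, in which the tool goes at most 62.5 mm and 10.7 degrees, less where a joint would pass 70% of its speed; a pose out of reach is approached as far as the arm can. A call with a gripper value outside its range is refused whole. "claw" is the opening, from -1 (shut) to 1 (fully open), set as the call begins (left out, the last holds). The fingers move at their own pace and stop on an object; "grip_force" is the grip in N (left out, the last holds). Time passes only in rows, so rows that do not move let the fingers close. It gives the time, the measured TCP pose, the force, the opening and the grip force at its end, in the units of the state.
- sensors.get_state(): the state, without advancing time (a new reading comes with each control period).
- vision.snapshot(name): name is "scene" or "top" or "wrist"; returns a dict with "img" (384x512x3 uint8, red, green, blue), "fx", "fy", "cx", "cy" (pixels), "k1" (the pictures are not rectified: a ray, as slopes to the right and down, at radius r is drawn at 1 + k1 r^2 times it, then the intrinsics apply), "position" and "rotation" of the camera in the world. Camera axes: x right, y down, z forward; pixel columns grow to the right and rows downward; lengths in m; the calibration is good to about 2 mm. A picture is of the moment at which its call begins. There is no depth.
- finish_job(): hands the job in; it is judged then, once.
The state is a dict: "clock": time; "q": joint angles; "qd": joint speeds; "joint_torque": joint torques, N m; "tool_pos": TCP position; "eef_rot": TCP orientation; "contact_force": force on the tool from outside, world axes, zero at the start; "moment": the same for the moment, N m; "opening": opening from 0.0 (shut) to 1.0 (fully open); "finger_force": force on a finger pad.
Only numpy, scipy, OpenCV 4.12 (cv2) and the standard library are available. Lean on these libraries where they do the work, as an engineer would, in place of code of your own. Each camera call takes 0.05 s, during which the arm holds its last target. There are 200 camera calls.

TASK

Pick up the white printed cover that stands on the blue build sheet and put it, the same way up, fully down into the slot of the empty leaning plywood rack, resting flat against the slot's wall between its end cheeks. It is thin-walled and cracks easily: hold it only lightly (under 45 N on each finger), lower it gently to the slot floor while you still hold it, never press or drop it against the rack with more than 25 N, and do not let it fall over. Leave the things lying about where they are.

Things in the scene. Friction and masses are not known exactly. Their poses are not given: they have to be found in the camera images.
- cover: The loose white printed cover to be racked: a flat upright panel 18 mm thick (its x), 100 mm wide (its y), 125 mm tall (its z), about 0.1 kg, grey vent stripes on the lower half of both faces. Hollow and fragile. Origin: centre of its bottom edge face. It starts standing upright on the build sheet and either broad face may face the slot wall.
- sheet: Fixed blue build sheet lying on the table, 200 x 200 x 4 mm. Origin: centre of its underside.
- rack: The empty rack: fixed plywood stand with one slot leaning to its -x; base 130 (x) x 132 (y) x 10 mm, origin at the centre of its underside, z up. Slot: 26 mm wide, 116 mm long between end cheeks 35 mm high; the wall under the leaning part (-x side) is 68 mm high and 8 mm thick, the +x wall 35 mm high plus a lip flaring outward to 46 mm.
- rack_slot: The empty rack's slot. Origin: centre of the slot floor, 30 mm above the table, 30 mm to +x of the rack's origin. z points up out of the slot along its walls, leaning 0.5 rad (29 degrees) from vertical towards the rack's -x; x is normal to the walls (inner faces at -13 and +13 mm), y runs along the slot (-58 to +58 mm).
- full_rack: A second, identical rack whose slot is already filled by an identical cover (fixed). Same size and origin as the empty rack; its cover rises to 145 mm above the table. Not to be used.
- glue: Bystander: standing glue bottle, 44 mm across, 130 mm tall. Origin: centre of its underside.
- mug: Bystander: white mug, 80 mm across, 90 mm tall. Origin: centre of its underside.
- bracket: Bystander: small red printed angle bracket lying on the build sheet, 30 x 45 x 26 mm. Origin: centre of its underside.
- screwdriver: Bystander: screwdriver lying between the sheet and the racks, roughly along x. Origin: on its underside.
Not all that is in view belongs to the job. Several things look just like the cover: the one meant starts farthest to the robot's left.

How it is judged:
By the outcome, as a careful person would: the job done as asked, in the order asked, and still so for the second after the job is handed in, with the robot touching nothing.
It also fails if it takes over 45 s, if anything falls off the work surface, if the arm or the gripper's body presses on something with over 40 N, if the wrist force passes 120 N, or if a joint passes its speed limit or range.

## Working session

There is one attempt and no reset: what is moved stays moved. The work goes in short steps, Python scripts to look and compute and a tool call to move; the robot and the scene stay as the last step left them, time stands still between calls to the robot, and variables do not carry over. Pictures are saved under pics/ and viewed, at most 10 in all, crops included, and the job is handed in when it is done.

Besides the shell and the picture viewer there is one more tool, called after "Call:" as name(argument=value, ...) on one line, values as JSON. step_arm: Moves the arm, as the interface text tells. Its arguments: {"type":"object","properties":{"steps":{"type":"array"},"claw":{"type":"number"},"grip_force":{"type":"number"}},"required":["steps"]}

```bash
mkdir -p pics; cat > h.py <<'E'
import numpy as np, cv2, pickle
from scipy.spatial.transform import Rotation as R
from plant import sensors, vision, finish_job, r
def snap(n,f):
    s=vision.snapshot(n); cv2.imwrite('pics/'+f+'.png',s['img'][:,:,::-1]); pickle.dump(s,open('pics/'+f+'.pkl','wb')); return s
def load(f): return pickle.load(open('pics/'+f+'.pkl','rb'))
def rot(s):
    m=np.array(s['rotation'],float); return m if m.shape==(3,3) else R.from_quat(m).as_matrix()
def onplane(s,u,v,z):
    K=np.array([[s['fx'],0,s['cx']],[0,s['fy'],s['cy']],[0,0,1.]])
    p=cv2.undistortPoints(np.array([[[u,v]]],float),K,np.array([s['k1'],0,0,0.]))[0,0]
    d=rot(s)@np.array([p[0],p[1],1]); c=np.array(s['position']); return c+d*(z-c[2])/d[2]
def proj(s,P):
    K=np.array([[s['fx'],0,s['cx']],[0,s['fy'],s['cy']],[0,0,1.]]); m=rot(s).T
    return cv2.projectPoints(np.atleast_2d(np.array(P,float)),cv2.Rodrigues(m)[0],-m@np.array(s['position']),K,np.array([s['k1'],0,0,0.]))[0][:,0]
E
python3 - <<'E'
from h import *
a=snap('top','top0');b=snap('scene','scene0')
for s in(a,b): print({k:v for k,v in s.items() if k!='img'})
print(sensors.get_state(), r.tip_extent)
for n in('top0','scene0'):
    i=cv2.imread(f'pics/{n}.png'); cv2.imwrite(f'pics/{n}b.png',cv2.resize(i,(800,600),interpolation=cv2.INTER_CUBIC))
E
```

```text
{'fx': 393.36559555823504, 'fy': 393.36559555823504, 'cx': 252.96354445856628, 'cy': 186.4716890742096, 'k1': -0.03946578296041036, 'position': array([ 0.36505048, -0.10642372,  1.02344146]), 'rotation': array([ 0.71426778, -0.69439501,  0.06708909, -0.05600146])}
{'fx': 366.9833833567222, 'fy': 366.9833833567222, 'cx': 258.6696125644118, 'cy': 193.74019152541723, 'k1': -0.06085319071304967, 'position': array([1.29789026, 0.0675783 , 0.83189753]), 'rotation': array([ 0.56876281,  0.72849725, -0.30333202, -0.23192736])}
{'clock': 0.1, 'q': array([-1.26622048,  0.68991698, -0.19453933,  1.56623874,  0.15731657,
        0.9024544 , -0.21509119]), 'qd': array([-5.87837181e-04, -1.30456716e-03, -1.45778696e-03, -3.80607351e-03,
        4.22961132e-04, -2.99995057e-05, -1.53829741e-03]), 'joint_torque': array([-3.75516203e-03, -5.28502142e+01, -1.27191257e+00, -1.53840351e+01,
       -5.26116451e-02,  1.89610131e-03,  4.53880671e-05]), 'tool_pos': array([0.16706488, 0.60171278, 0.25698049]), 'eef_rot': array([ 1.34920108e-01,  9.90856148e-01, -8.10129650e-04, -5.42749452e-05]), 'contact_force': array([ 0.18277113,  0.29947036, -0.33249727]), 'moment': array([-0.04876128, -0.04658046, -0.00155121]), 'finger_force': 0.0, 'opening': 1.0001345797570314} 0.019
```

View pics/top0b.png

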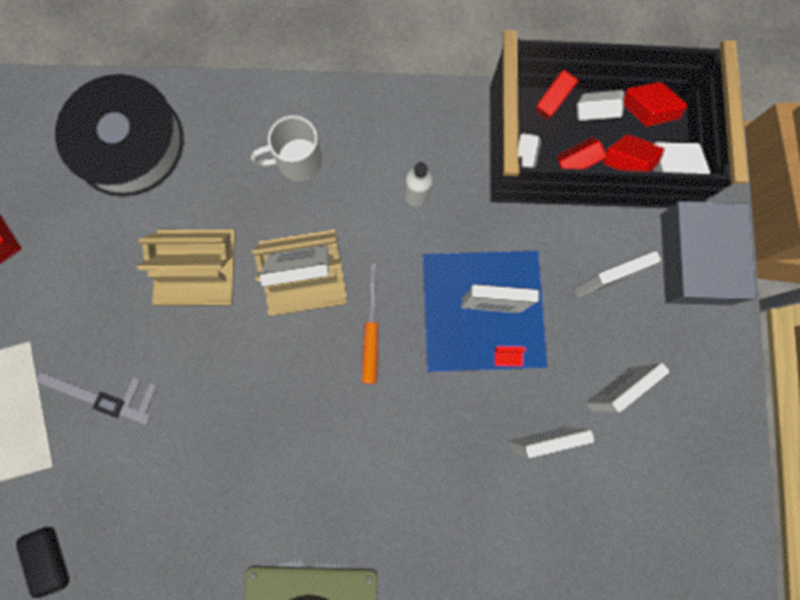

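View pics/scene0b.png

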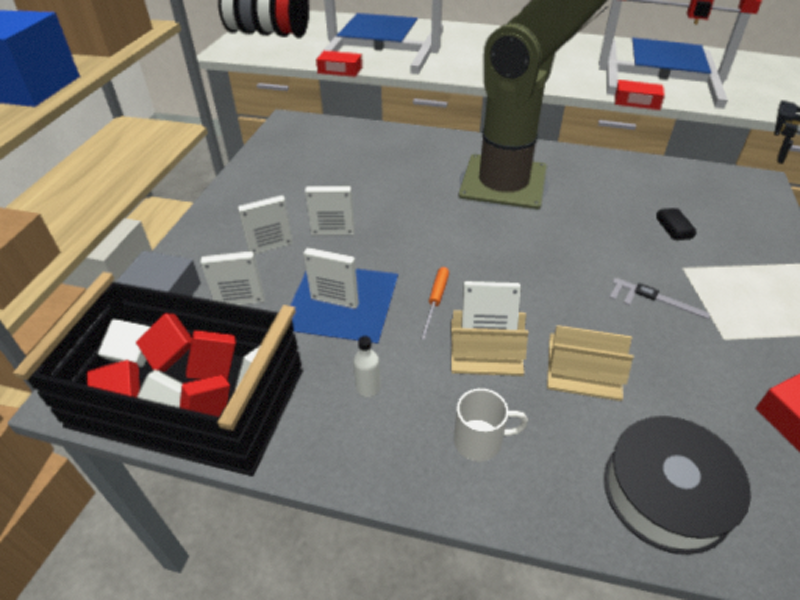

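The cover meant is on the blue sheet: top edge from (473,291) to (538,295) in the 800-px top view. The empty rack is the left one, at about (190,267), and the full rack is at about (300,270). Both lean toward the robot.

```bash
python3 - <<'E'
from h import *
s=load('top0');k=.64
def w(n,u,v,z): print(n,onplane(s,u*k,v*k,z).round(4))
for n,u,v,z in [('cov TL',473,286,.129),('cov TR',538,290,.129),('cov BR',537,301,.129),('cov BL',473,297,.129),('sheet a',423,254,.004),('sheet b',538,251,.004),('sheet c',547,367,.004),('sheet d',428,371,.004),('base BL',153,305,.01),('base BR',232,305,.01),('base TR',235,230,.02),('base TL',152,230,.02),('wall top L',138,267,.09),('wall top R',222,267,.09),('glue',418,180,.1),('mug',294,135,.09)]: w(n,u,v,z)
i=cv2.imread('pics/top0.png')
a=cv2.resize(i[135:205,80:180],(800,560),interpolation=cv2.INTER_CUBIC);cv2.imwrite('pics/ra.png',a)
E
```

```text
cov TL [ 0.5343 -0.2336  0.129 ]
cov TR [ 0.5311 -0.3307  0.129 ]
cov BR [ 0.5145 -0.3289  0.129 ]
cov BL [ 0.5177 -0.2336  0.129 ]
sheet a [ 0.6108 -0.1656  0.004 ]
sheet b [ 0.6224 -0.363   0.004 ]
sheet c [ 0.4248 -0.3754  0.004 ]
sheet d [ 0.4131 -0.1776  0.004 ]
base BL [0.5086 0.283  0.01  ]
base BR [0.5126 0.1511 0.01  ]
base TR [0.6388 0.1528 0.02  ]
base TL [0.6348 0.2931 0.02  ]
wall top L [0.5561 0.2813 0.09  ]
wall top R [0.5599 0.1506 0.09  ]
glue [ 0.7074 -0.1499  0.1   ]
mug [0.7811 0.0515 0.09  ]
```

View pics/ra.png

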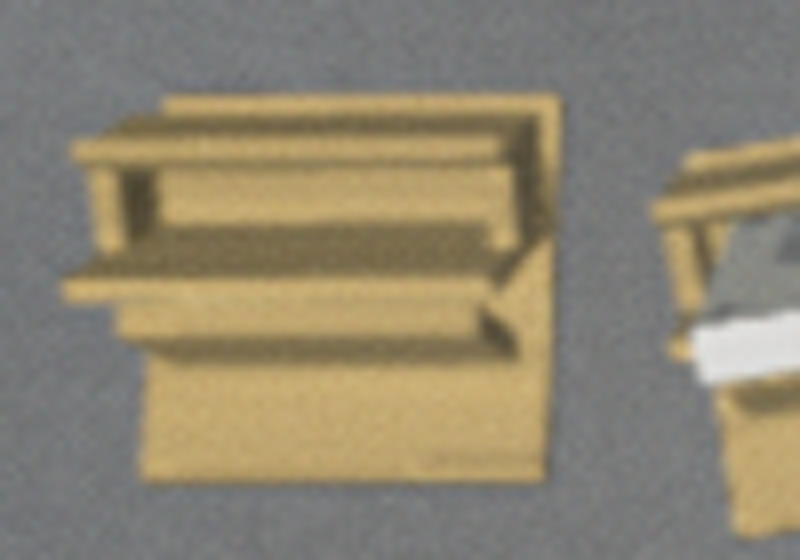

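```bash
cat >> h.py <<'E'
from scipy.optimize import least_squares
def fit(s,model,uv,x0):
    f=lambda p:(proj(s,np.c_[model[:,0]*np.cos(p[2])-model[:,1]*np.sin(p[2])+p[0],model[:,0]*np.sin(p[2])+model[:,1]*np.cos(p[2])+p[1],model[:,2]])-uv).ravel()
    q=least_squares(f,x0); return q.x, np.abs(q.fun).max()
def slot(x,y,z,c=np.cos(.5),n=np.sin(.5)): return [.03+x*c-z*n, y, .03+x*n+z*c]
def go(pos,Rt,T=None):
    "shift in cm in current tool axes, then turn in deg"
    st=sensors.get_state(); Rc=R.from_quat(st['eef_rot'])
    print('shift cm',(Rc.inv().apply(np.array(pos)-st['tool_pos'])*100).round(2),'turn',((Rc.inv()*Rt).as_rotvec(degrees=True)).round(2))
def tool(yaw,tilt=0):
    "tool pointing down, tool y along (cos yaw, sin yaw); tilt leans tool top to -x of rack"
    y=np.array([np.cos(yaw),np.sin(yaw),0]);z=np.array([0,0,-1.]);x=np.cross(y,z)
    return R.from_rotvec(-tilt*np.array([-np.sin(yaw),np.cos(yaw),0]))*R.from_matrix(np.c_[x,y,z])
E
python3 - <<'E'
from h import *
s=load('top0')
B=np.array([[-.065,.066,.01],[-.065,-.066,.01],[.065,-.066,.01],[.065,.066,.01]])
uv=np.array([[140,480],[545,480],[560,95],[165,95]])/8+[80,135]
print(fit(s,B,uv,[.57,.22,0]))
C=np.array([[.009,.05,.129],[.009,-.05,.129],[-.009,-.05,.129],[-.009,.05,.129]])
print(fit(s,C,np.array([[473,286],[538,290],[537,301],[473,297]])*.64,[.525,-.28,0]))
print(tool(.0,.5).as_matrix().round(2))
go([.45,.3,.30],tool(-.03)); go([.45,.3,.30],tool(-.03+np.pi))
E
```

```text
(array([0.57581992, 0.22022461, 0.03153398]), np.float64(0.15812840909444503))
(array([ 0.52442644, -0.28171101, -0.03223084]), np.float64(1.0532957646566388))
[[ 0.    0.88  0.48]
 [ 1.    0.    0.  ]
 [ 0.    0.48 -0.88]]
shift cm [-35.33 -21.51  -4.26] turn [-7.000e-02  7.000e-02  7.621e+01]
shift cm [-35.33 -21.51  -4.26] turn [-7.0000e-02 -8.0000e-02 -1.0379e+02]
```

Call:
step_arm(steps=[[[-3.9,-2.4,-0.5],[0,0,0]],[[-3.9,-2.4,-0.5],[0,0,0]],[[-3.9,-2.4,-0.5],[0,0,0]],[[-3.9,-2.4,-0.5],[0,0,0]],[[-3.9,-2.4,-0.5],[0,0,0]],[[-3.9,-2.4,-0.5],[0,0,0]],[[-3.9,-2.4,-0.5],[0,0,0]],[[-3.9,-2.4,-0.5],[0,0,0]],[[-3.9,-2.4,-0.5],[0,0,0]]])

```text
clock: 1.23
tool_pos: [0.4483, 0.2989, 0.3026]
eef_rot: [0.135, 0.991, -0.0, -0.0]
contact_force: [-0.1, -0.4, 0.3]
opening: 1.003
finger_force: 0.0
```

Call:
step_arm(steps=[[[0,0,0],[0,0,9.5]],[[0,0,0],[0,0,9.5]],[[0,0,0],[0,0,9.5]],[[0,0,0],[0,0,9.5]],[[0,0,0],[0,0,9.5]],[[0,0,0],[0,0,9.5]],[[0,0,0],[0,0,9.5]],[[0,0,0],[0,0,9.5]]])

```text
clock: 2.22
tool_pos: [0.4473, 0.3001, 0.3024]
eef_rot: [0.718, 0.696, -0.0, -0.0]
contact_force: [1.0, 0.4, 0.6]
opening: 1.001
finger_force: 0.0
```

```bash
python3 - <<'E'
from h import *
st=sensors.get_state();print(st['tool_pos'],st['q'].round(2),st['clock'])
go([.524,-.282,.26],tool(-.032))
E
```

```text
[0.44727697 0.3000825  0.3023824 ] [-0.77  0.52  0.15  1.78 -0.1   0.85 -0.61] 2.225
shift cm [-57.93   9.52   4.26] turn [-0.04  0.03  0.01]
```

Call:
step_arm(steps=[[[-4.8,0.8,0.35],[0,0,0]],[[-4.8,0.8,0.35],[0,0,0]],[[-4.8,0.8,0.35],[0,0,0]],[[-4.8,0.8,0.35],[0,0,0]],[[-4.8,0.8,0.35],[0,0,0]],[[-4.8,0.8,0.35],[0,0,0]],[[-4.8,0.8,0.35],[0,0,0]],[[-4.8,0.8,0.35],[0,0,0]],[[-4.8,0.8,0.35],[0,0,0]],[[-4.8,0.8,0.35],[0,0,0]],[[-4.8,0.8,0.35],[0,0,0]],[[-4.8,0.8,0.35],[0,0,0]]])

```text
clock: 3.72
tool_pos: [0.5283, -0.2795, 0.2602]
eef_rot: [0.716, 0.698, 0.0, -0.0]
contact_force: [0.0, 1.1, 0.3]
opening: 1.001
finger_force: 0.0
```

Call:
step_arm(steps=[[[0,0,0],[0,0,0]],[[0,0,0],[0,0,0]]])

```text
clock: 3.98
tool_pos: [0.5281, -0.2772, 0.2602]
eef_rot: [0.716, 0.698, 0.0, -0.001]
contact_force: [-0.0, 0.2, -0.0]
opening: 0.998
finger_force: 0.0
```

```bash
python3 - <<'E'
from h import *
st=sensors.get_state();print(st['tool_pos'],st['q'].round(2),st['clock'])
s=snap('wrist','w1'); print(s['position'],rot(s).round(2))
i=cv2.imread('pics/w1.png');cv2.imwrite('pics/w1b.png',cv2.resize(i,(800,600),interpolation=cv2.INTER_CUBIC))
C=np.array([[.009,.05,.129],[.009,-.05,.129],[-.009,-.05,.129],[-.009,.05,.129]])
print(proj(s,C+[.524,-.282,0])/.64)
E
```

```text
[ 0.5281162  -0.27715768  0.26017774] [ 0.36  0.65  0.09  1.66 -0.07  0.84  0.45] 3.975
[ 0.5288842  -0.20954753  0.38709667] [[ 1.   -0.03 -0.01]
 [-0.03 -0.96 -0.27]
 [-0.    0.27 -0.96]]
[[408.89808072 217.09264621]
 [412.29561002 377.13056762]
 [383.86878185 377.80303556]
 [377.52069132 217.95112588]]
```

View pics/w1b.png

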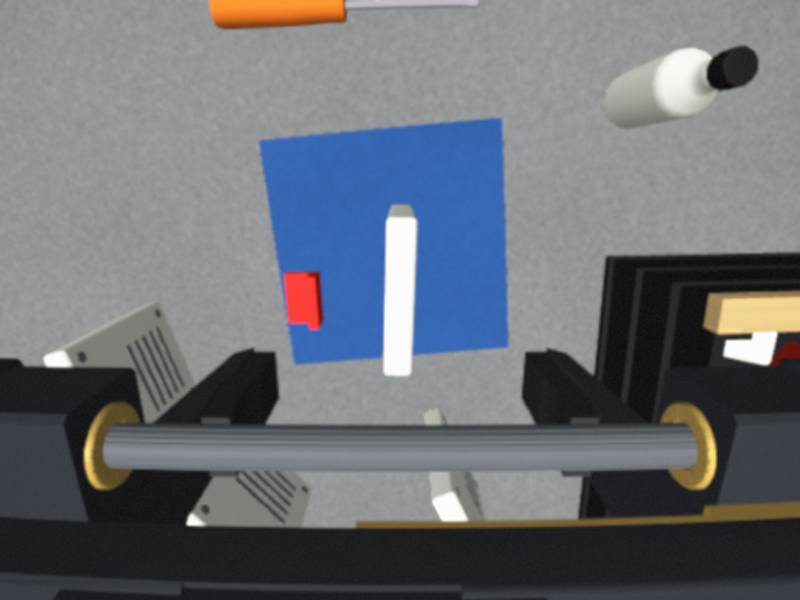

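The wrist view shows the cover's top at (386,218), (417,218), (411,375) and (384,375), midway between the fingers. The bracket at (303,300) is clear of the left finger's path.

```bash
python3 - <<'E'
from h import *
s=load('w1')
C=np.array([[.009,.05,.129],[.009,-.05,.129],[-.009,-.05,.129],[-.009,.05,.129]])
p,e=fit(s,C,np.array([[417.5,218],[411.5,375],[384,375.5],[386,218]])*.64,[.525,-.28,0]);print(p,e)
go([p[0],p[1],.104],tool(p[2]))
st=sensors.get_state()
# bracket location and finger clearance
print(onplane(s,285*.64,300*.64,.026),onplane(s,320*.64,300*.64,.026))
E
```

```text
[ 0.52636147 -0.28161041 -0.05049944] 1.3687192435350823
shift cm [-0.55 -0.18 15.63] turn [-0.04 -0.1   1.48]
[ 0.42851281 -0.30718097  0.026     ] [ 0.45821317 -0.30796337  0.026     ]
```

Call:
step_arm(steps=[[[-0.5,-0.2,0.6],[0,0,1]],[[0,0,2.5],[0,0,0]],[[0,0,2.5],[0,0,0]],[[0,0,2.5],[0,0,0]],[[0,0,2.5],[0,0,0]],[[0,0,2.0],[0,0,0]],[[0,0,1.5],[0,0,0]],[[0,0,1.0],[0,0,0]],[[0,0,0.5],[0,0,0]],[[0,0,0],[0,0,0]]], grip_force=12)

```text
clock: 5.28
tool_pos: [0.5263, -0.2831, 0.1047]
eef_rot: [0.722, 0.691, 0.0, 0.0]
contact_force: [-0.6, -0.1, 0.4]
opening: 0.999
finger_force: 0.0
```

Call:
step_arm(steps=[[[0,0,0],[0,0,0]],[[0,0,0],[0,0,0]],[[0,0,0],[0,0,0]],[[0,0,0],[0,0,0]],[[0,0,0],[0,0,0]],[[0,0,0],[0,0,0]],[[0,0,0],[0,0,0]],[[0,0,0],[0,0,0]]], claw=-1, grip_force=12)

```text
clock: 6.28
tool_pos: [0.5262, -0.2831, 0.1046]
eef_rot: [0.722, 0.691, 0.0, -0.0]
contact_force: [0.3, -0.1, -0.1]
opening: 0.205
finger_force: 12.0
```

Call:
step_arm(steps=[[[0,0,-0.5],[0,0,0]],[[0,0,-1.5],[0,0,0]],[[0,0,-3],[0,0,0]],[[0,0,-4],[0,0,0]],[[0,0,-4],[0,0,0]],[[0,0,-4],[0,0,0]],[[0,0,-3],[0,0,0]],[[0,0,0],[0,0,0]]])

```text
clock: 7.28
tool_pos: [0.5273, -0.2838, 0.308]
eef_rot: [0.723, 0.691, 0.001, 0.003]
contact_force: [-1.0, 0.7, -1.4]
opening: 0.202
finger_force: 12.0
```

```bash
cat >> h.py <<'E'
RK=np.array([.5758,.2202,.0315])
def rk(P): 
    c,n=np.cos(RK[2]),np.sin(RK[2]); return np.array([RK[0]+c*P[0]-n*P[1],RK[1]+n*P[0]+c*P[1],P[2]])
E
python3 - <<'E'
from h import *
st=sensors.get_state();print(st['tool_pos'],st['finger_force'],st['opening'])
p=rk(slot(-.001,-.0015,.22)); print(p)
go([p[0],p[1],.30],tool(RK[2],.5))
E
```

```text
[ 0.52731507 -0.2837945   0.30795577] 11.995152080780827 0.2022363063191017
[0.49953392 0.21629608 0.22258874]
shift cm [49.84 -4.99  0.65] turn [-28.3    1.23  -4.2 ]
```

Cover lifted. I carry it over at moderate speed, then tilt.

Call:
step_arm(steps=[[[2,-0.2,0],[0,0,0]],[[4,-0.4,0],[0,0,0]],[[4.8,-0.5,0],[0,0,0]],[[4.8,-0.5,0],[0,0,0]],[[4.8,-0.5,0],[0,0,0]],[[4.8,-0.5,0],[0,0,0]],[[4.8,-0.5,0],[0,0,0]],[[4.8,-0.5,0],[0,0,0]],[[4.8,-0.5,0],[0,0,0]],[[4.8,-0.5,0],[0,0,0]],[[4,-0.4,0],[0,0,0]],[[1.5,-0.1,0],[0,0,0]]])

```text
clock: 8.78
tool_pos: [0.4945, 0.2214, 0.3032]
eef_rot: [0.72, 0.694, -0.001, -0.001]
contact_force: [-0.1, -0.2, -1.9]
opening: 0.201
finger_force: 12.0
```

Call:
step_arm(steps=[[[0,0,0],[0,0,-2]],[[0,0,0],[0,0,-2]],[[0,0,0],[-4,0,0]],[[0,0,0],[-5,0,0]],[[0,0,0],[-5,0,0]],[[0,0,0],[-5,0,0]],[[0,0,0],[-5,0,0]],[[0,0,0],[-4,0,0]],[[0,0,0],[0,0,0]],[[0,0,0],[0,0,0]]])

```text
clock: 10.02
tool_pos: [0.4978, 0.2169, 0.305]
eef_rot: [0.678, 0.695, 0.173, 0.169]
contact_force: [-0.3, 0.6, -2.1]
opening: 0.202
finger_force: 12.0
```

```bash
python3 - <<'E'
from h import *
st=sensors.get_state();print(st['tool_pos'],st['q'].round(2),st['clock'],st['finger_force'])
for z in(.22,): 
  p=rk(slot(-.001,-.0015,z)); print(p); go(p,tool(RK[2],.5))
E
```

```text
[0.49776457 0.21694518 0.3050404 ] [-1.    0.45  0.51  2.17  0.23  0.15 -0.77] 10.025 11.995300091220997
[0.49953392 0.21629608 0.22258874]
shift cm [-0.07 -3.71  7.36] turn [-0.67  0.18 -0.34]
```

Call:
step_arm(steps=[[[0,-1.2,2],[-0.7,0.2,-0.3]],[[0,-1.5,2.5],[0,0,0]],[[-0.1,-1.0,2],[0,0,0]],[[0,0,0.9],[0,0,0]],[[0,0,0],[0,0,0]],[[0,0,0],[0,0,0]]])

```text
clock: 10.78
tool_pos: [0.5028, 0.2168, 0.2643]
eef_rot: [0.676, 0.695, 0.171, 0.174]
contact_force: [0.2, 0.4, -1.6]
opening: 0.199
finger_force: 12.0
```

```bash
python3 - <<'E'
from h import *
p=rk(slot(-.001,-.0015,.22)); go(p,tool(RK[2],.5))
a=snap('wrist','w2');b=snap('scene','s2')
i=b['img'][150:270,270:430,::-1]; i=cv2.resize(i,(800,600),interpolation=cv2.INTER_CUBIC)
c=lambda *q:rk(slot(*q))
# predicted rack edges in scene: -x wall top inner, +x wall inner top
L=[c(-.013,-.058,.068),c(-.013,.058,.068),c(.013,-.058,.035),c(.013,.058,.035)]
print(((proj(b,L)-[270,150])*5).round()); print((proj(a,L)/.64).round())
cv2.imwrite('pics/s2c.png',i);cv2.imwrite('pics/w2b.png',cv2.resize(a['img'][:,:,::-1],(800,600),interpolation=cv2.INTER_CUBIC))
E
```

```text
shift cm [-0.01 -2.26  3.52] turn [-0.42  0.65 -0.05]
[[442. 289.]
 [655. 321.]
 [434. 360.]
 [650. 394.]]
[[358. 344.]
 [353. 186.]
 [393. 329.]
 [392. 185.]]
```

View pics/w2b.png

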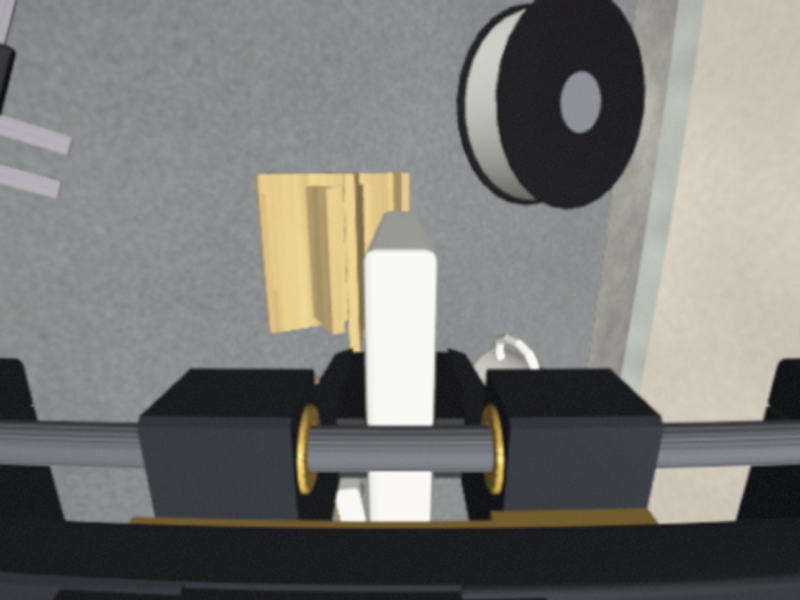

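View pics/s2c.png

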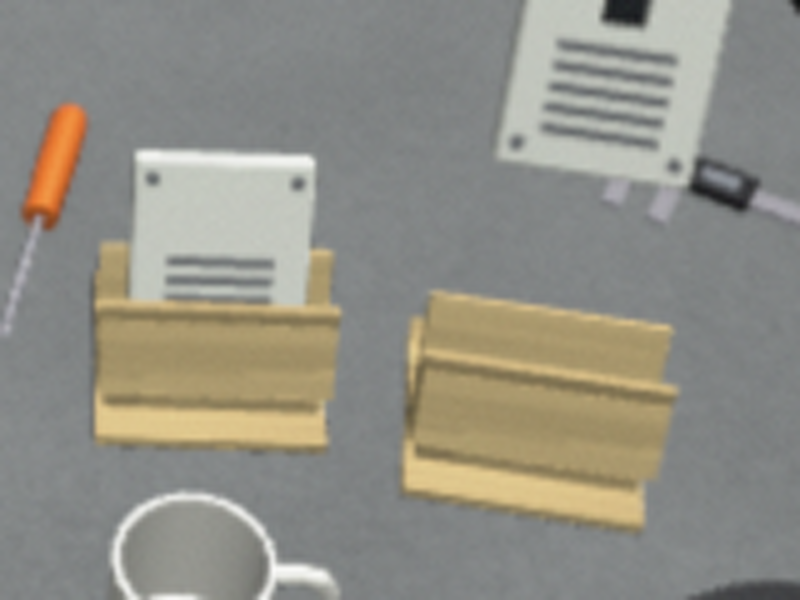

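The cover hangs square in the gripper above the empty rack, whose walls show at (345,260) in the wrist view. The scene prediction is within about 5 crop px. The last move only went halfway, so I check the joints.

```bash
python3 - <<'E'
from h import *
st=sensors.get_state();print(st['tool_pos'],st['q'].round(3),st['qd'].round(2),st['clock'])
E
```

```text
[0.50243535 0.21712978 0.26424887] [-0.952  0.532  0.461  2.216  1.04   0.044 -1.599] [-0.01 -0.    0.    0.    0.01 -0.   -0.02] 10.875
```

Joint 6 is at its lower limit, near the wrist singularity. A half turn of the tool puts joint 7 where the wrist can pass through to the flipped branch, and either face of the cover may face the wall. So I back off, untilt, and turn.

Call:
step_arm(steps=[[[0,0,-1.5],[4,0,0]],[[0,0,-2],[5,0,0]],[[0,0,-2],[5,0,0]],[[0,0,-1.5],[5,0,0]],[[0,0,0],[5,0,0]],[[0,0,0],[4,0,0]],[[0,0,0],[0,0,0]]])

```text
clock: 11.75
tool_pos: [0.4847, 0.2154, 0.3106]
eef_rot: [0.7, 0.713, 0.015, 0.024]
contact_force: [-0.2, 0.9, -2.3]
opening: 0.205
finger_force: 12.0
```

Call:
step_arm(steps=[[[0,0,0],[0,0,-5]],[[0,0,0],[0,0,-10]],[[0,0,0],[0,0,-10]],[[0,0,0],[0,0,-10]],[[0,0,0],[0,0,-10]],[[0,0,0],[0,0,0]]])

```text
clock: 12.5
tool_pos: [0.4831, 0.2159, 0.3105]
eef_rot: [0.373, 0.927, 0.004, 0.028]
contact_force: [0.7, -0.0, -1.1]
opening: 0.204
finger_force: 12.0
```

```bash
python3 - <<'E'
from h import *
st=sensors.get_state();print(st['tool_pos'],st['q'].round(3),st['clock'],st['opening'])
go([.50,.217,.31],tool(RK[2]+np.pi,0))
E
```

```text
[0.48307701 0.21586777 0.31050051] [-0.108  0.539 -0.672  1.81   0.475  0.915 -0.193] 12.5 0.2039192882226275
shift cm [-1.14  1.25  0.14] turn [  -2.51    3.32 -135.61]
```

Call:
step_arm(steps=[[[0,0,0],[0,0,-10]],[[0,0,0],[0,0,-10]],[[0,0,0],[0,0,-10]],[[0,0,0],[0,0,-10]],[[0,0,0],[0,0,-10]],[[0,0,0],[0,0,-10]],[[0,0,0],[0,0,-10]],[[0,0,0],[0,0,-10]],[[0,0,0],[0,0,-10]],[[0,0,0],[0,0,-10]],[[0,0,0],[0,0,-10]],[[0,0,0],[0,0,-10]]])

```text
clock: 14.0
tool_pos: [0.4834, 0.2158, 0.3104]
eef_rot: [-0.618, 0.786, -0.023, 0.017]
contact_force: [-0.0, 0.4, -1.9]
opening: 0.207
finger_force: 12.0
```

```bash
python3 - <<'E'
from h import *
st=sensors.get_state();print(st['tool_pos'],st['q'].round(3),st['clock'],st['opening'])
go([.50,.217,.31],tool(RK[2]+np.pi,0))
E
```

```text
[0.48338577 0.21584228 0.31036457] [ 0.153  0.73  -1.228  1.797  0.81   1.175  1.564] 14.0 0.2068049000172582
shift cm [-0.5  -1.58  0.13] turn [ -3.25  -0.47 -15.44]
```

Call:
step_arm(steps=[[[0,0,0],[0,0,-8]],[[0,0,0],[0,0,-7.5]],[[0,0,0],[4,0,0]],[[0,0,0],[5,0,0]],[[0,0,0],[5,0,0]],[[0,0,0],[5,0,0]],[[0,0,0],[3,0,0]],[[0,0,0],[3,0,0]],[[0,0,0],[0,0,0]]])

```text
clock: 15.12
tool_pos: [0.4826, 0.2158, 0.3104]
eef_rot: [0.697, -0.674, 0.175, -0.169]
contact_force: [-0.3, 0.1, -1.2]
opening: 0.199
finger_force: 12.0
```

```bash
python3 - <<'E'
from h import *
st=sensors.get_state();print(st['tool_pos'],st['q'].round(3),st['clock'],st['opening'])
p=rk(slot(-.001,.0015,.24)); print(p); go(p,tool(RK[2]+np.pi,-.5))
E
```

```text
[0.48264032 0.21581604 0.31038379] [ 0.064  0.593 -1.172  2.149  1.339  0.968  1.247] 15.125 0.19884855070607452
[0.48985568 0.2189926  0.24014039]
shift cm [-0.4   2.66  6.54] turn [ 0.54 -0.83  0.32]
```

Call:
step_arm(steps=[[[-0.1,0.7,1.0],[0.5,-0.8,0.3]],[[-0.1,0.7,1.5],[0,0,0]],[[-0.1,0.7,1.5],[0,0,0]],[[-0.1,0.6,1.5],[0,0,0]],[[0,0,1],[0,0,0]],[[0,0,0],[0,0,0]],[[0,0,0],[0,0,0]]])

```text
clock: 16.0
tool_pos: [0.4913, 0.2201, 0.2412]
eef_rot: [0.695, -0.675, 0.172, -0.178]
contact_force: [-0.4, 0.3, -1.1]
opening: 0.204
finger_force: 12.0
```

```bash
python3 - <<'E'
from h import *
st=sensors.get_state();print(st['tool_pos'],st['q'].round(3),st['clock'],st['opening'])
p=rk(slot(-.001,.0015,.175)); print(p); go(p,tool(RK[2]+np.pi,-.5))
b=snap('scene','s3');a=snap('top','t3')
i=cv2.resize(b['img'][120:270,300:450,::-1],(560,560),interpolation=cv2.INTER_CUBIC)
Tp=np.array(st['tool_pos']);M=R.from_quat(st['eef_rot'])
cor=[Tp+M.apply([.0015+dx,dy,.1006]) for dx in(-.05,.05) for dy in(-.009,.009)]
print(((proj(b,cor)-[300,120])*560/150).round())
cv2.imwrite('pics/s3c.png',i)
E
```

```text
[0.491327   0.22011891 0.24118809] [-0.01   0.731 -1.097  2.229  1.577  0.987  1.01 ] 16.0 0.20375955618219527
[0.52100288 0.21997406 0.18309752]
shift cm [0.11 0.19 6.52] turn [-0.04  0.03 -0.07]
[[394. 265.]
 [389. 259.]
 [250. 245.]
 [248. 239.]]
```

View pics/s3c.png

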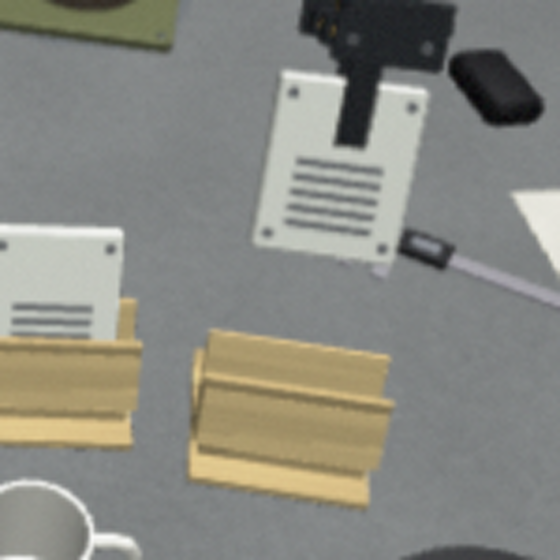

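The cover's lower corners sit at (254,243) and (393,262) in the crop, matching the prediction within a pixel. I descend along the slot axis.

Call:
step_arm(steps=[[[0.1,0.2,1.0],[0,0,0]],[[0,0,1.5],[0,0,0]],[[0,0,1.5],[0,0,0]],[[0,0,1.5],[0,0,0]],[[0,0,1],[0,0,0]],[[0,0,0],[0,0,0]],[[0,0,0],[0,0,0]]])

```text
clock: 16.98
tool_pos: [0.5205, 0.2201, 0.1829]
eef_rot: [0.696, -0.674, 0.172, -0.178]
contact_force: [0.3, 0.7, -2.1]
opening: 0.206
finger_force: 12.0
```

```bash
python3 - <<'E'
from h import *
st=sensors.get_state();print(st['tool_pos'],st['q'].round(3),st['clock'],st['contact_force'])
p=rk(slot(-.001,.0015,.11)); print(p); go(p,tool(RK[2]+np.pi,-.5))
a=snap('wrist','w4');b=snap('scene','s4')
i=cv2.resize(b['img'][150:270,320:440,::-1],(500,500),interpolation=cv2.INTER_CUBIC)
j=cv2.resize(a['img'][60:260,150:350,::-1],(300,300))
j=cv2.copyMakeBorder(j,0,200,0,0,cv2.BORDER_CONSTANT)
cv2.imwrite('pics/s4c.png',np.hstack([i,j]))
E
```

```text
[0.52049731 0.2201386  0.18294859] [-0.027  0.868 -1.035  2.212  1.736  1.02   0.942] 16.975 [ 0.34953216  0.68516507 -2.0528403 ]
[0.55215008 0.22095553 0.12605466]
shift cm [ 0.02 -0.05  6.51] turn [-0.03  0.04 -0.01]
```

View pics/s4c.png

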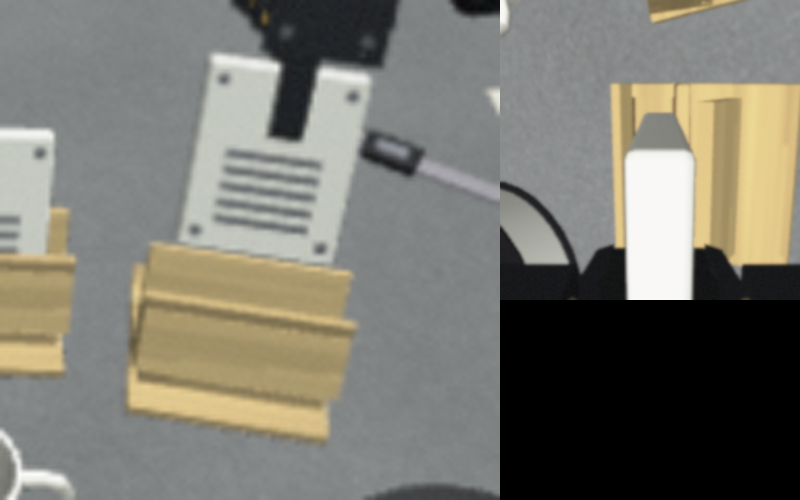

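The cover's bottom edge is just above the -x wall's top, (180,243) to (332,262), and laterally centred within the cheeks' play. I lower slowly and watch the force.

Call:
step_arm(steps=[[[0,-0.1,0.5],[0,0,0]],[[0,0,0.6],[0,0,0]],[[0,0,0.6],[0,0,0]],[[0,0,0],[0,0,0]]])

```text
clock: 17.58
tool_pos: [0.5297, 0.2199, 0.1676]
eef_rot: [0.696, -0.675, 0.172, -0.177]
contact_force: [0.3, -0.3, -1.4]
opening: 0.205
finger_force: 12.0
```

Call:
step_arm(steps=[[[0,0,0.6],[0,0,0]],[[0,0,0.6],[0,0,0]],[[0,0,0.6],[0,0,0]],[[0,0,0.4],[0,0,0]],[[0,0,0],[0,0,0]]])

```text
clock: 18.2
tool_pos: [0.5402, 0.2204, 0.1486]
eef_rot: [0.696, -0.674, 0.172, -0.178]
contact_force: [-0.9, 0.4, -0.7]
opening: 0.202
finger_force: 12.0
```

Call:
step_arm(steps=[[[0,0,0.6],[0,0,0]],[[0,0,0.6],[0,0,0]],[[0,0,0.6],[0,0,0]],[[0,0,0.4],[0,0,0]],[[0,0,0],[0,0,0]]])

```text
clock: 18.82
tool_pos: [0.5507, 0.2207, 0.1293]
eef_rot: [0.696, -0.674, 0.172, -0.178]
contact_force: [0.7, -1.1, -1.2]
opening: 0.205
finger_force: 12.0
```

```bash
python3 - <<'E'
from h import *
st=sensors.get_state();print(st['tool_pos'],st['q'].round(3),st['clock'],st['contact_force'],st['moment'])
p=rk(slot(-.004,.0015,.1006)); print(p); go(p,tool(RK[2]+np.pi,-.5))
E
```

```text
[0.55072123 0.22071691 0.1292807 ] [-0.03   0.99  -0.981  2.163  1.856  1.041  0.926] 18.825 [ 0.69845114 -1.06580241 -1.19327434] [0.0858026  0.72068488 0.02087402]
[0.554023   0.22101454 0.1163671 ]
shift cm [-0.02  0.33  1.29] turn [ 0.01 -0.01 -0.03]
```

Call:
step_arm(steps=[[[0,0,0.4],[0,0,0]],[[0,0,0.4],[0,0,0]],[[0,0,0.2],[0,0,0]],[[0,0,0],[0,0,0]]])

```text
clock: 19.32
tool_pos: [0.5555, 0.2209, 0.1207]
eef_rot: [0.696, -0.674, 0.172, -0.178]
contact_force: [-0.3, 1.2, -1.2]
opening: 0.201
finger_force: 12.0
```

Call:
step_arm(steps=[[[0,0,0.1],[0,0,0]],[[0,0,0.05],[0,0,0]],[[0,0,0],[0,0,0]]])

```text
clock: 19.7
tool_pos: [0.5563, 0.221, 0.1196]
eef_rot: [0.696, -0.674, 0.172, -0.178]
contact_force: [1.3, 0.1, -1.7]
opening: 0.202
finger_force: 12.0
```

Call:
step_arm(steps=[[[0,0,0.1],[0,0,0]],[[0,0,0],[0,0,0]]])

```text
clock: 19.95
tool_pos: [0.5567, 0.221, 0.1187]
eef_rot: [0.696, -0.674, 0.172, -0.178]
contact_force: [0.1, -0.5, -0.5]
opening: 0.205
finger_force: 12.0
```

Call:
step_arm(steps=[[[0,0,0.1],[0,0,0]],[[0,0,0],[0,0,0]]])

```text
clock: 20.2
tool_pos: [0.5572, 0.221, 0.1178]
eef_rot: [0.696, -0.674, 0.172, -0.178]
contact_force: [0.4, -0.0, -1.5]
opening: 0.203
finger_force: 12.0
```

Call:
step_arm(steps=[[[0,0,0.05],[0,0,0]],[[0,0,0],[0,0,0]]])

```text
clock: 20.45
tool_pos: [0.5574, 0.221, 0.1173]
eef_rot: [0.696, -0.674, 0.172, -0.178]
contact_force: [0.1, 0.2, -1.0]
opening: 0.202
finger_force: 12.0
```

Call:
step_arm(steps=[[[0,0,0.05],[0,0,0]],[[0,0,0],[0,0,0]]])

```text
clock: 20.7
tool_pos: [0.5577, 0.221, 0.1169]
eef_rot: [0.696, -0.674, 0.172, -0.178]
contact_force: [-0.2, 0.3, -1.6]
opening: 0.199
finger_force: 12.0
```

Call:
step_arm(steps=[[[0,0,0.05],[0,0,0]],[[0,0,0],[0,0,0]]])

```text
clock: 20.95
tool_pos: [0.5577, 0.221, 0.1169]
eef_rot: [0.696, -0.674, 0.172, -0.178]
contact_force: [-3.1, -1.9, 4.3]
opening: 0.201
finger_force: 12.0
```

Call:
step_arm(steps=[[[0,0,0.05],[0,0,0]],[[0,0,0],[0,0,0]]])

```text
clock: 21.2
tool_pos: [0.5577, 0.221, 0.1168]
eef_rot: [0.696, -0.674, 0.172, -0.178]
contact_force: [-5.5, -2.4, 8.4]
opening: 0.202
finger_force: 12.0
```

Floor contact at about 10 N. I ease off a little and move toward the leaning wall.

Call:
step_arm(steps=[[[0,0,-0.06],[0,0,0]],[[0,0.1,0],[0,0,0]],[[0,0.1,0],[0,0,0]],[[0,0,0],[0,0,0]]])

```text
clock: 21.7
tool_pos: [0.5572, 0.2211, 0.1166]
eef_rot: [0.695, -0.674, 0.173, -0.179]
contact_force: [-2.5, -1.6, 6.4]
opening: 0.203
finger_force: 12.0
```

Call:
step_arm(steps=[[[0,0.07,0],[0,0,0]],[[0,0,0],[0,0,0]]])

```text
clock: 21.95
tool_pos: [0.557, 0.2212, 0.1165]
eef_rot: [0.695, -0.674, 0.174, -0.179]
contact_force: [-1.0, -1.2, 6.4]
opening: 0.202
finger_force: 12.0
```

```bash
python3 - <<'E'
from h import *
st=sensors.get_state();M=R.from_quat(st['eef_rot'])
z=-M.apply([0,0,1]);print('lean',np.degrees(np.arccos(z[2])),'axis',z.round(3),'moment',st['moment'])
p=rk(slot(-.004,.0015,.1006)); go(p,tool(RK[2]+np.pi,-.5))
E
```

```text
lean 28.894652707750367 axis [-0.483 -0.015  0.876] moment [-0.16725762 -0.17700141 -0.16746726]
shift cm [ 0.01  0.26 -0.13] turn [-0.25 -0.01 -0.07]
```

Call:
step_arm(steps=[[[0,0,-0.12],[0,0,0]],[[0,0,0],[0,0,0]]])

```text
clock: 22.2
tool_pos: [0.5564, 0.2212, 0.1169]
eef_rot: [0.695, -0.674, 0.173, -0.179]
contact_force: [5.2, 0.5, 1.1]
opening: 0.2
finger_force: 12.0
```

Call:
step_arm(steps=[[[0,0.1,0],[0,0,0]],[[0,0,0],[0,0,0]]])

```text
clock: 22.45
tool_pos: [0.5563, 0.2212, 0.1168]
eef_rot: [0.695, -0.674, 0.174, -0.179]
contact_force: [5.8, 1.2, 1.1]
opening: 0.205
finger_force: 12.0
```

Now it is against the wall with a reaction of about 6 N. I set it down again and release.

Call:
step_arm(steps=[[[0,0,0.05],[0,0,0]],[[0,0,0],[0,0,0]]])

```text
clock: 22.7
tool_pos: [0.5564, 0.2213, 0.1166]
eef_rot: [0.695, -0.674, 0.174, -0.18]
contact_force: [5.8, 0.2, 3.2]
opening: 0.205
finger_force: 12.0
```

Call:
step_arm(steps=[[[0,0,0.05],[0,0,0]],[[0,0,0],[0,0,0]]])

```text
clock: 22.95
tool_pos: [0.5565, 0.2213, 0.1163]
eef_rot: [0.695, -0.674, 0.174, -0.18]
contact_force: [4.9, 0.4, 5.2]
opening: 0.203
finger_force: 12.0
```

Call:
step_arm(steps=[[[0,0,0],[0,0,0]],[[0,0,0],[0,0,0]],[[0,0,0],[0,0,0]],[[0,0,0],[0,0,0]]], claw=0.1)

```text
clock: 23.45
tool_pos: [0.5541, 0.2209, 0.1146]
eef_rot: [0.696, -0.674, 0.172, -0.177]
contact_force: [0.9, -0.8, 0.7]
opening: 0.547
finger_force: 0.0
```

```bash
python3 - <<'E'
from h import *
b=snap('scene','s5');a=snap('wrist','w5')
i=cv2.resize(b['img'][150:270,320:440,::-1],(480,480),interpolation=cv2.INTER_CUBIC)
j=cv2.copyMakeBorder(cv2.resize(a['img'][60:300,130:370,::-1],(320,320)),0,160,0,0,cv2.BORDER_CONSTANT)
cv2.imwrite('pics/s5c.png',np.hstack([i,j]))
E
```

```text
(no output)
```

View pics/s5c.png

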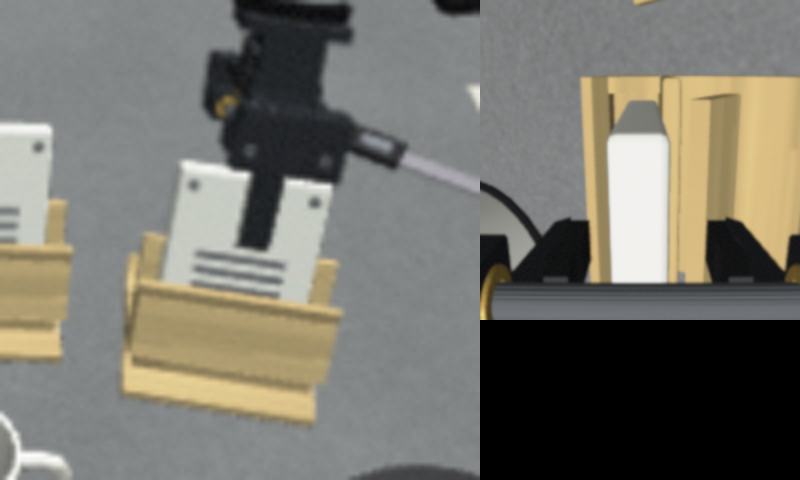

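The cover is seated like the neighbour: two stripes and part of a third show above the lip, and it lies against the wall between the cheeks. I retreat along the slot axis.

Call:
step_arm(steps=[[[0,0,-0.5],[0,0,0]],[[0,0,-1.5],[0,0,0]],[[0,0,-2.5],[0,0,0]],[[0,0,-3],[0,0,0]],[[0,0,-3],[0,0,0]],[[0,0,-2],[0,0,0]],[[0,0,0],[0,0,0]],[[0,0,0],[0,0,0]]])

```text
clock: 24.55
tool_pos: [0.4947, 0.2187, 0.2246]
eef_rot: [0.696, -0.674, 0.172, -0.178]
contact_force: [0.3, 0.3, -0.8]
opening: 0.552
finger_force: 0.0
```

```bash
python3 - <<'E'
from h import *
b=snap('scene','s6'); a=snap('wrist','w6')
c=[rk(slot(-.004+dx,dy,.125)) for dx in(-.009,.009) for dy in(-.05,.05)]
print((((proj(b,c))-[270,150])*4.5).round(),(proj(a,c)/.64).round())
i=cv2.resize(b['img'][150:270,270:430,::-1],(720,540),interpolation=cv2.INTER_CUBIC)
cv2.imwrite('pics/s6c.png',i)
E
```

```text
[[427. 174.]
 [596. 198.]
 [430. 181.]
 [601. 206.]] [[414. 214.]
 [413. 394.]
 [378. 214.]
 [381. 395.]]
```

View pics/s6c.png

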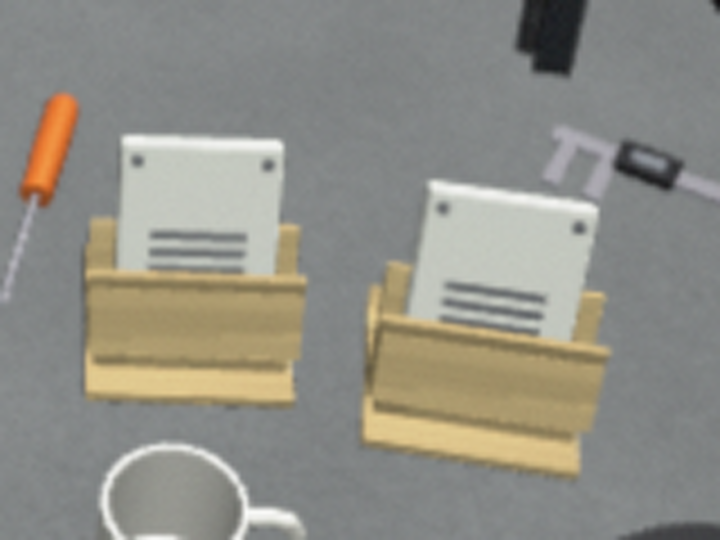

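The cover's top edge runs from (428,183) to (598,207), which matches the prediction for a fully seated cover. It leans and sits like its neighbour, and the gripper is clear.

```bash
python3 -c "
from h import *
print(finish_job())"
```

```text
the job is handed in; nothing more can be done
None
```

The white cover now stands upright in the empty rack's slot, down on the floor and against the leaning wall between the cheeks. Grip was 12 N, contact with the rack read about 10 N at most between moves, and the job was handed in at about 25 s with no verdict shown.

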